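Latch the loose guard stay on a log splitter's drive plate

ROBOT

A 6-joint arm with a two-finger parallel gripper is mounted at the origin on the work surface. World frame = base frame: x ahead of the robot, y to its left, z up, the work surface at z = 0. Lengths are in m, angles in rad, forces in N, time in s.
With the tool pointing down it reaches from about 0.35 to 0.725 m from the base axis. Payload 4.3 kg.
Tool frame: the origin (TCP) lies where the fingers leave the gripper's body, on its centre line; the fingertips stand 73 mm ahead of it and the grasp point (between the pads) lies 54 mm ahead of it; z points along the fingers, y is the line along which they close (so a half turn about z gives the same grasp; the last joint's range is limited). The gripper opens to 85 mm and grips with 20 to 120 N. Pads are 22 mm wide; open, the fingers measure 114 mm over their backs; the gripper's body (76 mm by 85 mm) begins 54 mm behind the grasp point. The pads swing forward as they close: fully open they stand 13 mm farther back than shut.
Start: joints at [1.182, 0.377, 0.081, 1.274, 0, 1.46], TCP at [0.158, 0.553, 0.304] pointing down, gripper open.
Joint ranges: [-2.72, 2.72], [-0.84, 1.66], [-1.02, 1.22], [-1.77, 2.12], [-1.37, 1.28], [-3.14, 3.14]. Speed limits (rad/s): [2.57, 2.57, 3.14, 3.14, 3.14, 3.14].

INTERFACE

Orientations are given as a unit quaternion [w, x, y, z].
In Python, from bench import arm gives the robot as it stands.
- The arm moves only by the tool carry_out, never from a script. Its argument "steps" is a list of rows, each a list of 3 entries, a list of its own where there are three numbers: the shift along the tool's x, y, z in cm, then the turn, a rotation vector about the tool's x, y, z in rad, then the opening in per cent of the stroke, from 0 (shut) to 100 (fully open). A call has 1 to 20 rows; each row shifts and turns the commanded pose from where the row before left it, along the tool's axes as they then stand; what a row does not reach is not made up. A row lasts 1/8 s, in which the tool goes at most 62.5 mm and 10.7 degrees, less where a joint would pass 70% of its speed; a pose out of reach is approached as far as the arm can. A call with a gripper value outside its range is refused whole. The fingers move at their own pace and stop on an object; "newtons" is the grip in N (left out, the last holds). Time passes only in rows, so rows that do not move let the fingers close. It gives the time, the measured TCP pose, the force, the opening and the grip force at its end, in the units of the state.
- arm.state(): the state, without advancing time (a new reading comes with each control period).
- arm.grab_frame(name): name is "scene" or "side" or "wrist"; returns a dict with "image" (420x560x3 uint8, blue, green, red), "vfov" (degrees; the focal length in pixels is half the picture's height over the tangent of half this angle, whatever the lens; pixels are square), "cx", "cy" (the principal point, pixels), "extrinsics" (4x4, takes a point from world to camera coordinates). Camera axes: x right, y down, z forward; pixel columns grow to the right and rows downward; lengths in m; the calibration is good to about 2 mm. A picture is of the moment at which its call begins. There is no depth.
- arm.job_done(): hands the job in; it is judged then, once.
The state is a dict: "time_s": time; "qpos": joint angles; "dq": joint speeds; "joint_torque": joint torques, N m; "tcp_pos": TCP position; "tool_rot": TCP orientation; "wrist_force": force on the tool from outside, world axes, zero at the start; "ft_torque": the same for the moment, N m; "gripper_width": opening from 0.0 (shut) to 1.0 (fully open); "grasp_force": force on a finger pad.
Only numpy, scipy, OpenCV 4.12 (cv2) and the standard library are available. Lean on these libraries where they do the work, as an engineer would, in place of code of your own. Each camera call takes 0.05 s, during which the arm holds its last target. There are 200 camera calls.

TASK

The flat slotted strap on the green drive plate hangs loose on its brass-nutted pivot bolt, lying up on the curved rest. Swing it round the pivot until its slot drops over the second bolt, then press its end down until the red spring catch snaps over it and the strap lies flat on the plate. Do not force the strap or squeeze it hard, and leave the bearing, wrench, jar and wood offcut where they are.

Things in the scene. Friction and masses are not known exactly. Their poses are not given: they have to be found in the camera images.
- base: Fixed green steel drive plate on the bench, 310 x 370 x 12 mm, spanning x -60 to 250, y -160 to 210 mm of its frame; top 12 mm above the origin, which lies on the pivot bolt's axis at bench level; z up. The second bolt, plain steel, 10 mm thick, 17 mm tall with a conical tip, stands 150 mm from the pivot in a direction within 0.15 rad either side of the x axis: not measured, to be seen or felt.
- pivot (a point): Top of the fixed pivot bolt: steel, 12 mm thick, 30 mm above the plate, with a brass nut (23 mm across), underside 11 mm above the plate, so the strap swings freely but cannot come off. About it runs the fixed curved rest: dark steel arc, radius 109 to 121 mm, top 14 mm above the plate, beginning 0.17 rad anticlockwise (from above) of the second bolt and 1.2 rad long.
- block (a point): Top of the fixed grey bearing block, 56 mm above the plate; with its shaft and pulley it fills x 85 to 200, y -153 to -57 mm of the base's frame.
- strap: Aluminium-coloured flat strap, 230 x 36 x 5 mm, 0.2 to 0.36 kg, loose on the pivot bolt. Origin at the centre of its pivot hole (about 0.8 mm play all round), on the underside; x runs to the free end (205 mm away), the tail ends 25 mm behind; z up through its upper face. At the start it lies on the curved rest, 0.55 to 0.95 rad anticlockwise of base x, the free end raised about 0.1 rad.
- slot (a point): Centre of the strap's slot (31 mm long, 12 mm wide), half-way through the thickness, 150 mm from the strap's origin. Axes as strap. Swung clockwise the strap leaves the rest and rides on the second bolt's top; there the slot drops over the bolt and the strap will swing no further, its underside 9 to 12 mm above the plate at the bolt. Fully down, this point is 2.5 mm above the plate.
- strap_end (a point): Middle of the strap's free end, half-way through the thickness, 205 mm from the strap's origin; 2.5 mm above the plate when fully down. After the slot has dropped, the end lies on the catch's sloping nose. The plain 39 mm between slot and end is the place to press.
- catch (a joint): Travel of the red spring catch, m: 0 = fully forward, free; up to 0.010 pushed back. It stands 200 to 226 mm from the pivot, beyond the second bolt, in a dark housing (to 249 mm, 34 wide, 21 high). Nose 24 mm wide, its front sloping from 7.5 to 16.5 mm above the plate. Pressing the strap's end down (6 to 15 N) pushes it back 3 to 5 mm; then it snaps over the end and bears on it at 0.001 to 0.003.
- bearing_mid (a point): Centre of a loose steel ball-bearing ring, 52 mm across, 15 mm high, lying on the plate: leave alone.
- wrench: Loose steel wrench lying on the bench, origin under its middle: leave alone.
- jar_mid (a point): Centre of a loose jar with yellow cap, 64 mm across, 85 mm high, on the bench: leave alone.
- offcut_mid (a point): Centre of a loose wood offcut, 160 x 55 x 45 mm, on the bench: leave alone.
Not all that is in view belongs to the job. There is more than one size of the strap; the one meant has the size given above.

How it is judged:
At the end, for the whole second after the job is handed in: The strap lies flat on the plate (slot and end at most 3 mm above their fully-down height), the catch has snapped over its end and bears on it (catch at 0.5 to 3.8 mm; it stands at 0 wherever the strap is not latched, so the second bolt is then in the slot), and the strap is at rest (z of each of slot, strap_end in the frame of base below 0.0175 m and value of joint catch between 0.0005 and 0.0038 m and linear speed of strap below 0.02 m/s); the robot touches nothing.
It fails at once if the strap is forced: contact forces on it add up to more than 100 N (contact force between strap and anything else above 100 N).
It fails at once if the bearing is moved by more than 20 mm (distance of bearing_mid from where it was at the start of the episode above 0.02 m).
It fails at once if the wrench is moved by more than 20 mm (distance of wrench from where it was at the start of the episode above 0.02 m).
It fails at once if the jar is moved by more than 20 mm (distance of jar_mid from where it was at the start of the episode above 0.02 m).
It fails at once if the offcut is moved by more than 20 mm (distance of offcut_mid from where it was at the start of the episode above 0.02 m).
It also fails if it takes over 48 s, if anything falls off the work surface, if the arm or the gripper's body presses on something with over 40 N, if the wrist force passes 120 N, or if a joint passes its speed limit or range.

## Working session

There is one attempt and no reset: what is moved stays moved. The work goes in short steps, Python scripts to look and compute and a tool call to move; the robot and the scene stay as the last step left them, time stands still between calls to the robot, and variables do not carry over. Pictures are saved under pics/ and viewed, at most 10 in all, crops included, and the job is handed in when it is done.

Besides the shell and the picture viewer there is one more tool, called after "Emit:" as a command line: name --argument value ..., lists and objects as JSON in quotes. carry_out: Moves the arm, as the interface text tells. Its arguments: {"type":"object","properties":{"steps":{"type":"array"},"newtons":{"type":"number"}},"required":["steps"]}

```bash
mkdir -p pics; ls; python3 - <<'E'
from bench import arm
import cv2
s=arm.state(); print(s['time_s'],s['tcp_pos'],s['tool_rot'],s['gripper_width'])
for n in ('scene','side'):
    f=arm.grab_frame(n); cv2.imwrite(f'pics/{n}0.png',f['image']); print(n,f['vfov'],f['cx'],f['cy'],f['extrinsics'])
E
```

```text
pics
0.0 [0.15807466 0.55232714 0.30296722] [-2.40366103e-04  1.38965161e-01  9.90296765e-01 -9.71188064e-04] 1.0017918558711179
scene 51.773323927868375 285.05989100906123 207.90501224580322 [[-0.84521484  0.5343001   0.01163073  0.46694337]
 [ 0.40217822  0.65024046 -0.64454637 -0.20832534]
 [-0.35194396 -0.54010254 -0.76447675  1.17774422]
 [ 0.          0.          0.          1.        ]]
side 43.47575616235918 270.1410643770375 207.92684612934852 [[ 0.90315346 -0.4289197  -0.01848542 -0.47755993]
 [-0.31690769 -0.63701103 -0.70269941  0.25570218]
 [ 0.28962621  0.64050358 -0.71124667  1.06175281]
 [ 0.          0.          0.          1.        ]]
```

View pics/scene0.png

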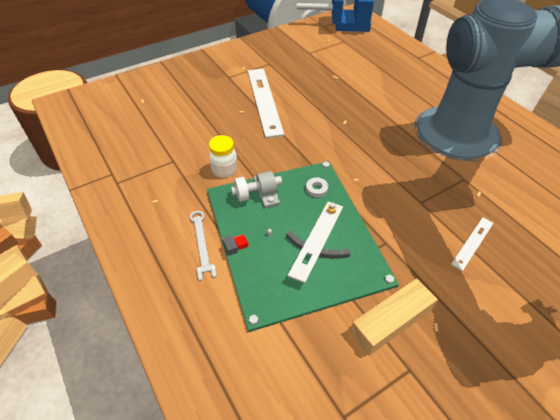

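View pics/side0.png

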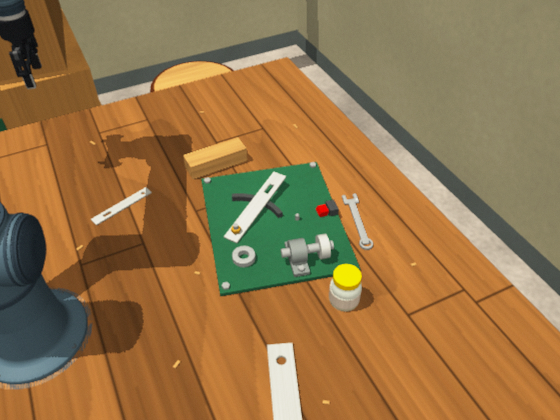

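Candidates for the strap are the plate strap with the brass nut (scene 316,242), a larger loose one (265,100) and a smaller loose one (473,243). The plate strap fits the description. I'll check it in one close crop from both cameras.

```bash
python3 - <<'E'
import cv2,numpy as np
a=cv2.imread('pics/scene0.png')[160:330,200:400]; b=cv2.imread('pics/side0.png')[155:295,185:385]
a=cv2.resize(a,None,fx=2,fy=2,interpolation=cv2.INTER_CUBIC);
a=cv2.imread('pics/scene0.png')[190:290,215:355]; b=cv2.imread('pics/side0.png')[165:265,210:350]
z=lambda i:cv2.resize(i,None,fx=5.6,fy=2.9*1.0,interpolation=3)
a=cv2.resize(a,None,fx=4,fy=4,interpolation=2);b=cv2.resize(b,None,fx=4,fy=4,interpolation=2)
cv2.imwrite('pics/crop1.png',np.hstack([a[:,:400+0] if 0 else cv2.resize(a,(400,286)),cv2.resize(b,(400,286))]))
cv2.imwrite('pics/cropA.png',cv2.resize(a,(800,571)));cv2.imwrite('pics/cropB.png',cv2.resize(b,(800,571)))
E
```

```text
(no output)
```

View pics/cropA.png

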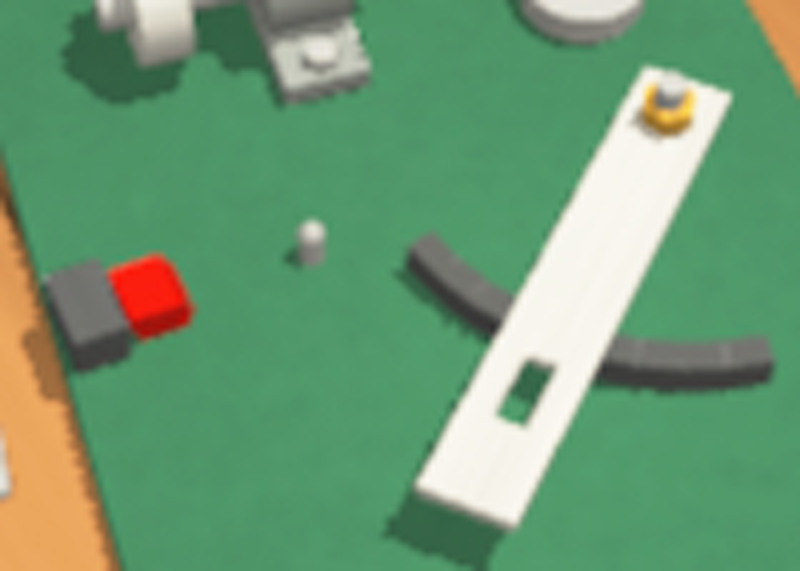

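View pics/cropB.png

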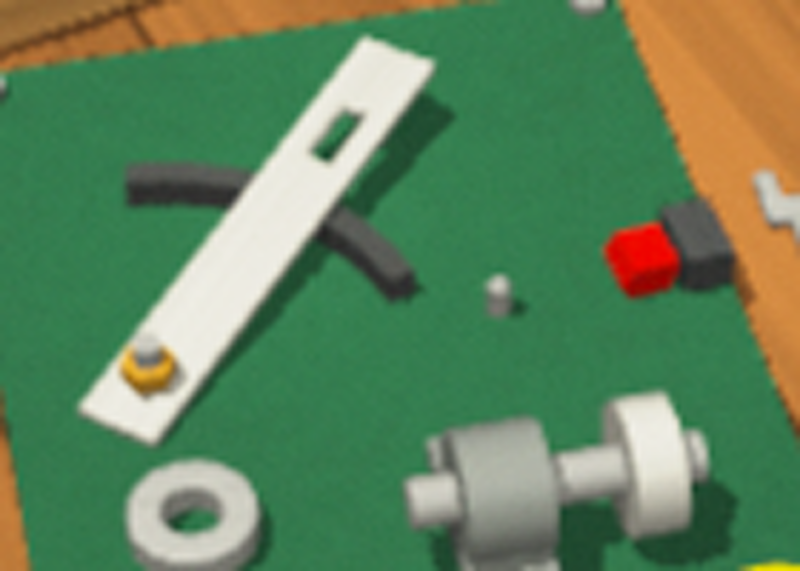

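The crop confirms the choice: a white strap with the brass nut at A(671,85)/B(148,345), its slot at A(526,392)/B(337,134) and its end at A(466,507)/B(401,51). The second bolt's top is at A(313,227)/B(498,283) and the red catch is about A(150,285)/B(640,245). Now I'll triangulate these.

```bash
cat > h.py <<'E'
import numpy as np,cv2
def P(f):
    F=210/np.tan(np.radians(f['vfov'])/2)
    return np.array([[F,0,f['cx']],[0,F,f['cy']],[0,0,1]])@f['extrinsics'][:3]
def tri(Pa,Pb,a,b):
    X=cv2.triangulatePoints(Pa,Pb,np.float64(a).reshape(2,1),np.float64(b).reshape(2,1))[:,0];X=X[:3]/X[3]
    e=[np.linalg.norm((p@np.r_[X,1])[:2]/(p@np.r_[X,1])[2]-q) for p,q in((Pa,a),(Pb,b))]
    return X,e
E
python3 - <<'E'
from h import *; from bench import arm
Pa,Pb=[P(arm.grab_frame(n)) for n in('scene','side')]
s=40/7
D=dict(pivot=((671,85),(148,345)),bolt=((313,227),(498,283)),slot=((526,392),(337,134)),end=((466,507),(401,51)),red=((150,285),(640,245)),c1=((415,488),(367+68,64)),)
R={}
for k,(a,b) in D.items():
    a=(np.array(a)+.5)/s-.5+[215,190]; b=(np.array(b)+.5)/s-.5+[210,165]
    X,e=tri(Pa,Pb,a,b); R[k]=X; d=X-R['pivot']; print(k,X.round(4),np.round(e,2),'r',np.hypot(*d[:2]).round(4),'ang',np.arctan2(d[1],d[0]).round(3))
for n,c in dict(TLs=(326,164),BLs=(390,279),BRs=(253,319)).items(): print(n)
# plate corner bolts, both views
for n,a,b in(('A',(326,165),(226,286)),('B',(390,279),(208,180)),('C',(253.5,319.5),(313,165)),('jar',(221,146),(347,276)),('bearing',(317,186),(243,255)),('off',(400,310),(216,157))):
    X,e=tri(Pa,Pb,a,b); print(n,X.round(4),np.round(e,1))
E
```

```text
pivot [0.4699 0.06   0.0421] [0.23 0.15] r 0.0 ang 0.0
bolt [0.6169 0.0384 0.0301] [0.16 0.1 ] r 0.1486 ang -0.146
slot [0.5932 0.1436 0.036 ] [0.16 0.09] r 0.149 ang 0.596
end [0.6386 0.1739 0.0418] [0.32 0.16] r 0.2036 ang 0.594
red [0.6803 0.0308 0.0307] [0.25 0.15] r 0.2125 ang -0.138
c1 [0.6485 0.1591 0.042 ] [0.07 0.04] r 0.2043 ang 0.506
TLs
BLs
BRs
A [ 0.391  -0.0695  0.0145] [0.6 0.5]
B [0.4743 0.2607 0.0165] [1.2 0.6]
C [0.7447 0.1922 0.015 ] [0.7 0.3]
jar [ 0.6054 -0.1996  0.078 ] [0.2 0.2]
bearing [ 0.4552 -0.0155  0.0243] [0.1 0.1]
off [0.5176 0.3235 0.0317] [4.9 2.3]
```

Emit:
carry_out --steps '[[[-4.59,-2.07,0.8],[0,0,0],55],[[-4.59,-2.07,0.8],[0,0,0],55],[[-4.59,-2.07,0.8],[0,0,0],55],[[-4.59,-2.07,0.8],[0,0,0],55],[[-4.59,-2.07,0.8],[0,0,0],55],[[-4.59,-2.07,0.8],[0,0,0],55],[[-4.59,-2.07,0.8],[0,0,0],55],[[-4.59,-2.07,0.8],[0,0,0],55],[[-4.59,-2.07,0.8],[0,0,0],55],[[-4.59,-2.07,0.8],[0,0,0],55],[[-4.59,-2.07,0.8],[0,0,0],55],[[-4.59,-2.07,0.8],[0,0,0],55],[[0,0,0],[0,0,-0.146],55],[[0,0,0],[0,0,-0.146],55],[[0,0,0],[0,0,-0.146],55],[[0,0,0],[0,0,-0.146],55],[[0,0,0],[0,0,-0.146],55],[[0,0,0],[0,0,-0.146],55],[[0,0,0],[0,0,0],55],[[0,0,0],[0,0,0],55]]'

```text
time_s: 2.7
tcp_pos: [0.6193, 0.1624, 0.2077]
tool_rot: [-0.0, -0.293, 0.956, 0.0]
wrist_force: [0.2, -0.3, 0.0]
gripper_width: 0.549
grasp_force: 0.0
```

```bash
cat >> h.py <<'E'
from scipy.spatial.transform import Rotation as R
def go(s,tgt,yaw):
    "shift (cm, tool axes) and turn about z to reach world tgt with tool y at angle yaw"
    q=s['tool_rot'];r=R.from_quat([q[1],q[2],q[3],q[0]]);m=r.as_matrix()
    want=R.from_matrix(np.array([[-np.sin(-yaw)*1,np.cos(yaw),0],[-np.cos(yaw),np.sin(yaw),0],[0,0,-1]]))
    return (m.T@(np.array(tgt)-s['tcp_pos'])*100).round(2),(r.inv()*want).as_rotvec().round(3)
PIV=np.array([.470,.060])
def at(r,a,z): return [*(PIV+r*np.array([np.cos(a),np.sin(a)])),z]
E
python3 - <<'E'
from h import *; from bench import arm
s=arm.state(); print(s['time_s'],s['tcp_pos'],s['tool_rot'],s['gripper_width'],s['wrist_force'],s['qpos'])
print(go(s,at(.18,.595,.203),.595+np.pi/2))
f=arm.grab_frame('wrist');cv2.imwrite('pics/w1.png',f['image'])
p=P(f)
for X in([*(PIV+.18*np.array([np.cos(.595),np.sin(.595)])),.042],[.6386,.1739,.042],[.617,.0384,.029]):
    u=p@np.r_[X,1];print((u[:2]/u[2]).round(1))
E
```

```text
2.7 [0.61932843 0.16243077 0.20773115] [-1.46829201e-04 -2.93234278e-01  9.56040602e-01  5.89160886e-05] 0.5485878443493176 [ 0.16275567 -0.3001092   0.03198065] [ 1.57438519e-01  5.49362096e-01  1.01894360e-01  1.12363583e+00
  7.56492007e-05 -4.37777667e-01]Traceback (most recent call last):
  File "<stdin>", line 3, in <module>
  File "h.py", line 13, in go
    want=R.from_matrix(np.array([[-np.sin(-yaw)*1,np.cos(yaw),0],[-np.cos(yaw),np.sin(yaw),0],[0,0,-1]]))
  File "scipy/spatial/transform/_rotation.pyx", line 1143, in scipy.spatial.transform._rotation.Rotation.from_matrix
ValueError: Non-positive determinant (left-handed or null coordinate frame) in rotation matrix 0: [[ 0.8281485  -0.56050875  0.        ]
 [ 0.56050875  0.8281485   0.        ]
 [ 0.          0.         -1.        ]].
```

```bash
sed -i 's/want=.*/want=R.from_matrix(np.array([[-np.sin(yaw),np.cos(yaw),0],[np.cos(yaw),np.sin(yaw),0],[0,0,-1]]))/' h.py
python3 - <<'E'
from h import *; from bench import arm
s=arm.state()
print(go(s,at(.18,.595,.203),.595+np.pi/2))
f=arm.grab_frame('wrist');cv2.imwrite('pics/w1.png',f['image'])
p=P(f)
for X in(at(.18,.595,.042),[.6386,.1739,.042],[.617,.0384,.029]):
    u=p@np.r_[X,1];print((u[:2]/u[2]).round(1))
E
```

```text
(array([ 0.11, -0.11,  0.47]), array([ 0., -0.,  0.]))
[281.  209.2]
[280.8 238.7]
[138.4 108.1]
```

View pics/w1.png

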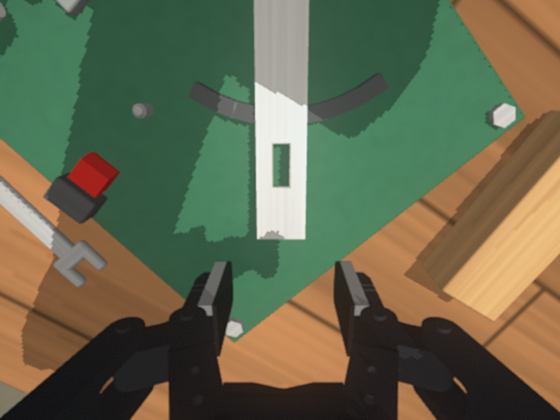

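The strap is centred under the fingers (slot at 281,165, end at 281,238), and the bolt shows at (141,110) against a predicted (138,108). I'll straddle the strap and swing it.

Emit:
carry_out --steps '[[[0.1,-0.1,2.9],[0,0,0],55],[[0,0,2.9],[0,0,0],55],[[0,0,2.9],[0,0,0],55],[[0,0,2.9],[0,0,0],55],[[0,0,0],[0,0,0],55],[[0.015,-0.72,0],[0,0,0.04],55],[[0.015,-0.72,0],[0,0,0.04],55],[[0.015,-0.72,0],[0,0,0.04],55],[[0.015,-0.72,0],[0,0,0.04],55],[[0.015,-0.72,0],[0,0,0.04],55],[[0.015,-0.72,0],[0,0,0.04],55]]'

```text
time_s: 4.12
tcp_pos: [0.6393, 0.1223, 0.092]
tool_rot: [0.0, -0.176, 0.984, 0.0]
wrist_force: [0.4, 1.2, 1.2]
gripper_width: 0.55
grasp_force: 0.7
```

```bash
cat >> h.py <<'E'
def rep(arm):
    s=arm.state();d=s['tcp_pos'][:2]-PIV
    print('t',s['time_s'],'r',np.hypot(*d).round(4),'a',np.arctan2(d[1],d[0]).round(4),'z',s['tcp_pos'][2].round(4),'F',np.round(s['wrist_force'],1),'w',round(s['gripper_width'],3));return s
E
python3 - <<'E'
from h import *; from bench import arm
s=rep(arm); a=np.concatenate([arm.grab_frame(n)['image'][150:350,180:480] for n in('scene','side')])
cv2.imwrite('pics/m1.png',cv2.resize(a,(800,600)) if 0 else cv2.resize(a,None,fx=1.5,fy=1.5))
E
```

```text
t 4.125 r 0.1804 a 0.3529 z 0.092 F [0.4 1.2 1.2] w 0.55
```

View pics/m1.png

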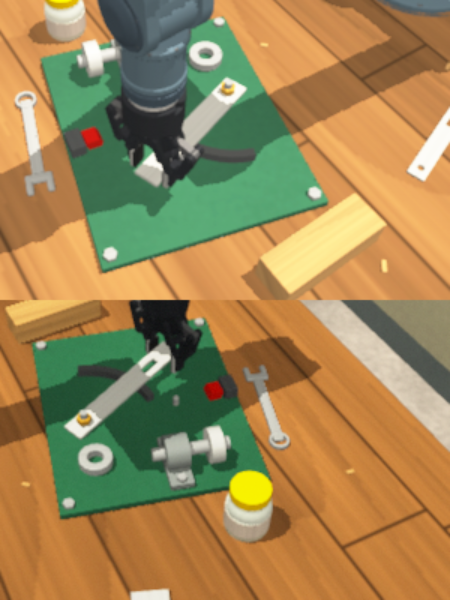

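The strap moves along with the fingers. I'll continue, moving slightly inward to clear the catch, then slowly near the bolt.

Emit:
carry_out --steps '[[[0.06,-0.72,0],[0,0,0.04],55],[[0.06,-0.72,0],[0,0,0.04],55],[[0.06,-0.72,0],[0,0,0.04],55],[[0.06,-0.72,0],[0,0,0.04],55],[[0.06,-0.72,0],[0,0,0.04],55],[[0.06,-0.71,0],[0,0,0.04],55],[[0.06,-0.71,0],[0,0,0.04],55],[[0.06,-0.71,0],[0,0,0.04],55],[[0.004,-0.35,0],[0,0,0.02],55],[[0.004,-0.35,0],[0,0,0.02],55],[[0.004,-0.35,0],[0,0,0.02],55],[[0.004,-0.35,0],[0,0,0.02],55],[[0.004,-0.35,0],[0,0,0.02],55]]'

```text
time_s: 5.85
tcp_pos: [0.6462, 0.0483, 0.0918]
tool_rot: [-0.0, 0.032, 0.999, -0.0]
wrist_force: [0.4, 0.2, -1.1]
gripper_width: 0.553
grasp_force: 0.4
```

```bash
python3 - <<'E'
from h import *; from bench import arm
s=rep(arm)
E
```

```text
t 5.85 r 0.1766 a -0.0663 z 0.0918 F [ 0.4  0.2 -1.1] w 0.553
```

Emit:
carry_out --steps '[[[0.004,-0.35,0],[0,0,0.02],55],[[0.004,-0.35,0],[0,0,0.02],55],[[0.004,-0.35,0],[0,0,0.02],55],[[0,-0.18,0],[0,0,0.01],55],[[0,-0.18,0],[0,0,0.01],55],[[0,-0.1,0],[0,0,0],55],[[0,0,0],[0,0,0],55]]'

```text
time_s: 6.72
tcp_pos: [0.6447, 0.0334, 0.0919]
tool_rot: [0.0, 0.071, 0.997, -0.0]
wrist_force: [0.0, 0.2, 0.0]
gripper_width: 0.551
grasp_force: 0.1
```

```bash
python3 - <<'E'
from h import *; from bench import arm
s=rep(arm)
f=arm.grab_frame('wrist');cv2.imwrite('pics/w2.png',f['image'])
f=arm.grab_frame('side');cv2.imwrite('pics/s2.png',cv2.resize(f['image'][165:265,210:350],(800,571),interpolation=2))
E
```

```text
t 6.725 r 0.1768 a -0.151 z 0.0919 F [0.  0.2 0. ] w 0.551
```

View pics/s2.png

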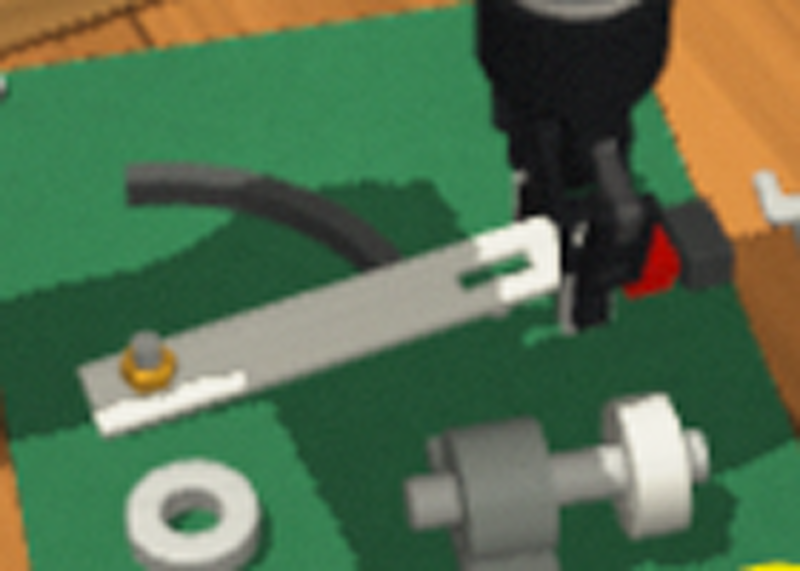

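The strap is riding just short of the bolt, its slot still clear at (497,268). I'll creep on.

Emit:
carry_out --steps '[[[0,-0.15,0],[0,0,0.008],55],[[0,-0.15,0],[0,0,0.008],55],[[0,-0.15,0],[0,0,0.008],55],[[0,0,0],[0,0,0],55]]'

```text
time_s: 7.32
tcp_pos: [0.644, 0.0288, 0.0919]
tool_rot: [-0.0, 0.083, 0.997, -0.0]
wrist_force: [0.1, -0.3, 0.0]
gripper_width: 0.553
grasp_force: 0.0
```

```bash
python3 - <<'E'
from h import *; from bench import arm
s=rep(arm)
f=arm.grab_frame('side');cv2.imwrite('pics/s3.png',cv2.resize(f['image'][190:250,230:350],(800,400),interpolation=2))
E
```

```text
t 7.325 r 0.1768 a -0.1774 z 0.0919 F [ 0.1 -0.3  0. ] w 0.553
```

View pics/s3.png

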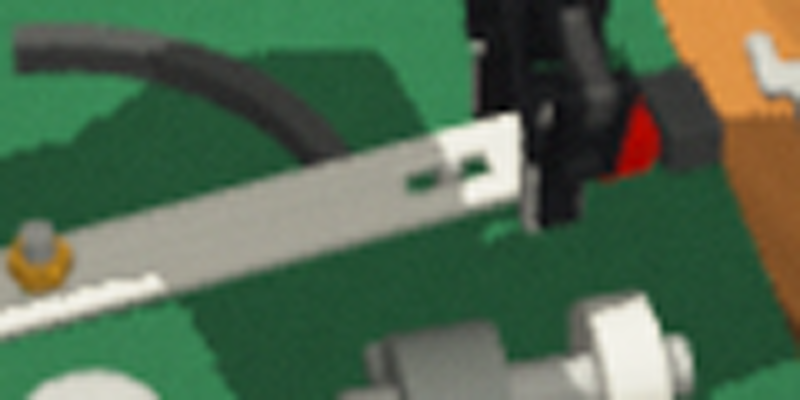

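The bolt tip now shows inside the slot at (450,172). I'll feel for capture with a small extra push.

Emit:
carry_out --steps '[[[0,-0.1,0],[0,0,0],55],[[0,-0.1,0],[0,0,0],55],[[0,0,0],[0,0,0],55]]'

```text
time_s: 7.75
tcp_pos: [0.6439, 0.0277, 0.092]
tool_rot: [0.0, 0.083, 0.997, 0.001]
wrist_force: [0.0, 3.0, -1.7]
gripper_width: 0.551
grasp_force: 1.5
```

Blocked at 3 N, so the slot is over the bolt. I'll back off, rise and shut the fingers for pressing.

Emit:
carry_out --steps '[[[0,0.4,0],[0,0,0],55],[[0,0,-2],[0,0,0],55],[[0,0,-3],[0,0,0],55],[[0,0,-2],[0,0,0],55],[[-0.5,0.2,0],[0,0,0],0],[[0,0,0],[0,0,0],0],[[0,0,0],[0,0,0],0],[[0,0,0],[0,0,0],0],[[0,0,0],[0,0,0],0],[[0,0,0],[0,0,0],0]]'

```text
time_s: 9.0
tcp_pos: [0.6496, 0.0321, 0.1618]
tool_rot: [-0.0, 0.083, 0.997, 0.0]
wrist_force: [-0.5, -0.1, 0.1]
gripper_width: -0.001
grasp_force: 0.0
```

```bash
python3 - <<'E'
from h import *; from bench import arm
s=rep(arm); print(go(s,at(.182,-.148,.100),-.148+np.pi/2))
p=P(arm.grab_frame('wrist')); f=arm.grab_frame('wrist');cv2.imwrite('pics/w3.png',f['image'])
for X in(at(.182,-.148,.03),at(.205,-.148,.03)):
    u=p@np.r_[X,1];print((u[:2]/u[2]).round(1))
E
```

```text
t 9.0 r 0.1817 a -0.1539 z 0.1618 F [-0.5 -0.1  0.1] w -0.001
(array([-0.03,  0.11,  6.18]), array([ 0.   , -0.   , -0.019]))
[283.6 228.3]
[284.2 260.8]
```

View pics/w3.png

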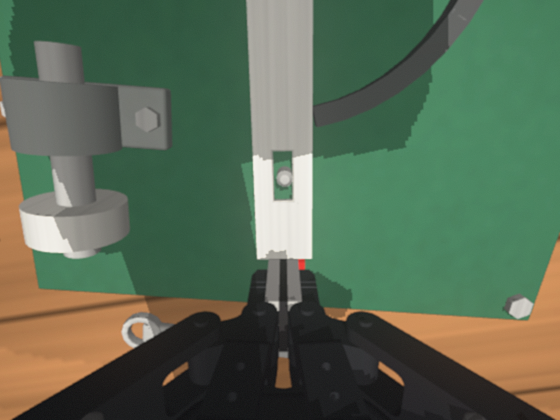

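The bolt stands inside the slot at (285,178) and the fingers are shut over the plain end. Pressing comes next, in small steps.

Emit:
carry_out --steps '[[[0,0.1,2],[0,0,-0.019],0],[[0,0,2],[0,0,0],0],[[0,0,1.5],[0,0,0],0],[[0,0,0.2],[0,0,0],0],[[0,0,0.2],[0,0,0],0],[[0,0,0.1],[0,0,0],0],[[0,0,0],[0,0,0],0]]'

```text
time_s: 9.98
tcp_pos: [0.6502, 0.0331, 0.1025]
tool_rot: [0.0, 0.074, 0.997, 0.0]
wrist_force: [0.5, -0.3, -0.0]
gripper_width: 0.001
grasp_force: 0.0
```

Emit:
carry_out --steps '[[[0,0,0.15],[0,0,0],0],[[0,0,0.15],[0,0,0],0],[[0,0,0.15],[0,0,0],0],[[0,0,0],[0,0,0],0]]'

```text
time_s: 10.48
tcp_pos: [0.6503, 0.0332, 0.098]
tool_rot: [0.001, 0.074, 0.997, 0.0]
wrist_force: [0.2, -0.4, 3.8]
gripper_width: -0.002
grasp_force: 2.2
```

Contact is made at 3.8 N. I'll keep pressing.

Emit:
carry_out --steps '[[[0,0,0.1],[0,0,0],0],[[0,0,0.1],[0,0,0],0],[[0,0,0.1],[0,0,0],0],[[0,0,0],[0,0,0],0]]'

```text
time_s: 10.98
tcp_pos: [0.65, 0.0331, 0.0942]
tool_rot: [0.0, 0.074, 0.997, 0.0]
wrist_force: [0.8, -0.2, 2.4]
gripper_width: 0.001
grasp_force: 0.5
```

Emit:
carry_out --steps '[[[0,0,0.1],[0,0,0],0],[[0,0,0.1],[0,0,0],0],[[0,0,0.1],[0,0,0],0],[[0,0,0],[0,0,0],0]]'

```text
time_s: 11.48
tcp_pos: [0.6491, 0.0332, 0.0908]
tool_rot: [-0.001, 0.074, 0.997, 0.0]
wrist_force: [0.4, 0.7, -0.6]
gripper_width: -0.003
grasp_force: 0.0
```

Emit:
carry_out --steps '[[[0,0,0.1],[0,0,0],0],[[0,0,0.1],[0,0,0],0],[[0,0,0],[0,0,0],0]]'

```text
time_s: 11.85
tcp_pos: [0.6494, 0.0333, 0.0897]
tool_rot: [-0.0, 0.074, 0.997, 0.0]
wrist_force: [-3.5, -0.7, 4.9]
gripper_width: 0.0
grasp_force: 2.4
```

The strap has bottomed with its top at plate height, at 4.9 N. I'll push slightly more to seat it, then lift away and look.

Emit:
carry_out --steps '[[[0,0,0.1],[0,0,0],0],[[0,0,0.1],[0,0,0],0],[[0,0,0],[0,0,0],0]]'

```text
time_s: 12.22
tcp_pos: [0.6493, 0.0332, 0.0896]
tool_rot: [0.0, 0.074, 0.997, 0.0]
wrist_force: [-7.4, -0.1, 17.0]
gripper_width: -0.001
grasp_force: 8.1
```

Emit:
carry_out --steps '[[[0,0,-1],[0,0,0],0],[[0,0,-4],[0,0,0],0],[[0,0,-5],[0,0,0],0],[[0,0,-5],[0,0,0],0],[[4,5,0],[0,0,0],0],[[4,5,0],[0,0,0],0],[[0,5,0],[0,0,0],0],[[0,5,0],[0,0,0],0],[[0,0,0],[0,0,0],0],[[0,0,0],[0,0,0],0]]'

```text
time_s: 13.48
tcp_pos: [0.6018, 0.2399, 0.2372]
tool_rot: [-0.0, 0.074, 0.997, -0.0]
wrist_force: [0.7, 0.3, 0.7]
gripper_width: -0.005
grasp_force: 0.0
```

```bash
python3 - <<'E'
from h import *; from bench import arm
s=rep(arm)
b=cv2.resize(arm.grab_frame('side')['image'][165:265,210:350],(420,300),interpolation=2)
a=cv2.resize(arm.grab_frame('scene')['image'][190:290,215:355],(420,300),interpolation=2)
cv2.imwrite('pics/fin.png',np.vstack([a,b]))
E
```

```text
t 13.475 r 0.223 a 0.9387 z 0.2372 F [0.7 0.3 0.7] w -0.005
```

View pics/fin.png

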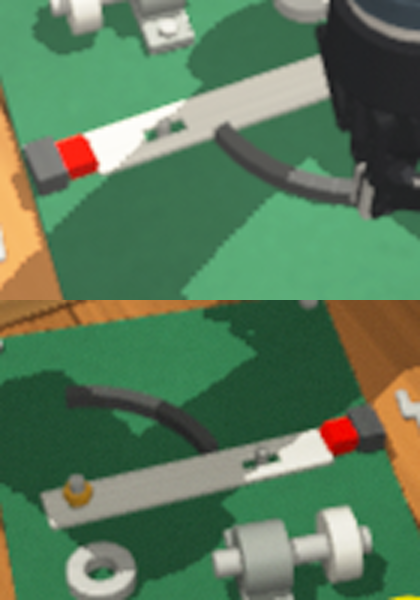

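The strap lies flat, with the bolt standing through the slot at (262,457) and the red nose over the end at (338,437). I'm handing in.

```bash
python3 -c "
from bench import arm
print(arm.job_done())"
```

```text
the job is handed in; nothing more can be done
None
```

I swung the strap over the second bolt, pressed it flat and handed the job in at about 13.5 s: the last pictures show the red catch over its end and the arm clear, but the hand-in returned no verdict.

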